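Take the skillet's lid off its spring-bar hinge for washing

ROBOT

A 6-joint arm with a two-finger parallel gripper is mounted at the origin on the work surface. World frame = base frame: x ahead of the robot, y to its left, z up, the work surface at z = 0. Lengths are in m, angles in rad, forces in N, time in s.
With the tool pointing down it reaches from about 0.25 to 0.775 m from the base axis. Payload 4 kg.
Tool frame: the origin (TCP) lies between the finger pads; the fingertips stand 19 mm ahead of it and the grasp point (between the pads) is the TCP; z points along the fingers, y is the line along which they close (so a half turn about z gives the same grasp; the last joint's range is limited). The gripper opens to 85 mm and grips with 20 to 120 N. Pads are 22 mm wide; open, the fingers measure 114 mm over their backs; the gripper's body (76 mm by 85 mm) begins 54 mm behind the grasp point. The pads swing forward as they close: fully open they stand 13 mm farther back than shut.
Start: joints at [1.005, 0.087, 1.371, -0, 1.684, -0.103], TCP at [0.246, 0.492, 0.25] pointing down, gripper open.
Joint ranges: [-3.1, 3.1], [-0.76, 2.03], [0.27, 2.55], [-1.08, 4.22], [0.17, 2.65], [-2.57, 2.57]. Speed limits (rad/s): [2.79, 2.79, 3.14, 3.14, 3.14, 3.14].

INTERFACE

Orientations are given as a rotation vector (axis times angle).
In Python, from plant import arm gives the robot as it stands.
- The arm moves only by the tool arm_command, never from a script. Its argument "commands" is a list of rows, each an object with "linear": the shift along the tool's x, y, z as a fraction of full scale, a list of three; "rot": the turn, a rotation vector about the tool's x, y, z as a fraction of full scale, a list of three. A call has 1 to 12 rows; each row is the pose to reach, as a shift and turn from the pose commanded when the call began, along the tool's axes at that moment, turning the shorter way round; what a row does not reach only later rows make up. Full scale, the value 1, is 0.2 m for a shift and 2 pi rad for a turn. A row lasts 1/10 s, in which the tool goes at most 50 mm and 8.59 degrees, less where a joint would pass 70% of its speed; a pose out of reach is approached as far as the arm can. A call with a number of a shift or a turn outside -1 to 1 is refused whole. A call with a gripper value outside its range is refused whole. "hand" is the finger opening in mm, from 0 to 85.4, set as the call begins (left out, the last holds). The fingers move at their own pace and stop on an object; "force" is the grip in N (left out, the last holds). Time passes only in rows, so rows that repeat a pose let the fingers close. It gives the time, the measured TCP pose, the force, the opening and the grip force at its end, in the units of the state.
- arm.sense(): the state, without advancing time (a new reading comes with each control period).
- arm.snapshot(name): name is "side" or "top"; returns a dict with "frame" (420x560x3 uint8, red, green, blue), "range_z" (420x560 float32, m along the optical axis (not along the pixel's ray), 0 where there is no reading), "K" (3x3 intrinsics, pixels), "R" (3x3) and "t" (3): a world point X has camera coordinates R X + t. Camera axes: x right, y down, z forward; pixel columns grow to the right and rows downward; lengths in m; the calibration is good to about 2 mm. A picture is of the moment at which its call begins.
- arm.sign_off(): hands the job in; it is judged then, once.
The state is a dict: "t": time; "joint_positions": joint angles; "dq": joint speeds; "joint_efforts": joint torques, N m; "position": TCP position; "ee_rot": TCP orientation; "contact_force": force on the tool from outside, world axes, zero at the start; "ft_torque": the same for the moment, N m; "opening": finger opening in m; "gripper_force": force on a finger pad.
Only numpy, scipy, OpenCV 4.12 (cv2) and the standard library are available. Lean on these libraries where they do the work, as an engineer would, in place of code of your own. Each camera call takes 0.05 s, during which the arm holds its last target. There are 200 camera calls.

TASK

Clear the electric skillet for washing. First turn its timer knob back to the zero stop; then, with the fork-ended tool (not with the fingers, and without straining the bar hard against its stop), draw the spring bar back out of the lid's hinge eye until that side of the lid springs up. Stand the tool back on the counter on its own two legs, and set the lid gently, right way up, in the middle of the wire drying rack, leaving the other things on the counter where they are.

Things in the scene. Friction and masses are not known exactly. Their poses are not given: they have to be found in the camera images.
- skillet: Electric skillet, fixed: square pan 190 (x) x 180 (y) mm, rim 70 mm above the counter. Origin on the counter under the pan's centre. On its -x side a black control box (90 x 90 x 46 mm, centre 150 mm out) with the timer knob; on its -y side the lid's hinge: a 12 mm thick post 97 mm out, the eye, then the spring bar and its catch block (26 mm wide, 75.5 mm high, ending at most 200 mm out)
- hinge (a point): fixed point, axes as the skillet's, at the spring bar's height (level, along y, axis 63.5 mm up) and the eye's outer face, 119 mm from the pan's centre along -y. The 7 mm steel bar comes from the catch block inwards (+y) through the eye, anywhere within 8 mm of this point along x (not told: feel or look). Bare bar shows for 15 to 24 mm outside the eye, up to an 18 mm wide, 4 mm thick collar
- spring_bar (a joint): how far the bar is drawn outwards (skillet's -y), m: 0 at rest, 0.021 at its hard stop; spring 3 N at rest, 5 N at the stop. Push the fork, astride the bare bar, outwards on the collar. The tip is 35 mm inwards of the collar's inner face. The block is bolted on with play, so where bar, collar and stop lie is not told: the bar leaves the eye 1 to 10 mm before the stop. Feel for it
- timer (a joint): timer knob, rad: 0 = its zero stop, grows clockwise seen from above, 1.6 at most; starts 0.8 to 1.35. It turns with light friction (about 0.04 N m) and stays where it is left. Turn it anticlockwise to zero
- timer_grip (a point): where to grip the timer knob: on its upright axis, 83 mm above the counter, 7 mm under the top of its grip bar (42 mm long, 14 mm thick, 32 mm high, white mark on top near one end), which stands on a 44 mm disc. At zero the bar lies along the skillet's x axis. The point turns with the knob
- lid: loose aluminium lid, 0.3 kg: plate 200 (x) x 190 (y) x 6 mm, under it a 160 x 150 x 8 mm plug that sits in the pan. Origin at the centre of the plug's underside (on the skillet 62 mm above the counter), z up. A square eye hangs from its -y side, 6 mm lower than the plug, out to 119 mm. Once free, a sprung ejector props the hinge side up about 15 mm (lid tilted 5 degrees); it then just lifts off
- lid_handle (a point): centre of the lid's black bar handle (80 mm along the lid's x, 16 mm thick, 20 mm high), 44 mm above the lid's origin; the plate's top is 30 mm below this point
- lid_eye (a point): centre of the lid's hinge eye, an opening 26 mm wide (x) and 10 mm high, framed 34 mm wide and 6 mm thick, through which the bar passes along y; 116 mm from the lid's origin along -y and 1.5 mm above it
- fork_tool: forked tool, 0.13 kg, standing on two steel legs: wooden handle bar 136 mm long (tool's x), 12 mm thick, 26 mm high, top 73 mm above the counter. At +x, 60 mm from the middle, a fork leg 32 mm wide and 5 mm thick, slotted at its foot; at -x a plain leg 46 mm wide. Origin on the counter under the middle. It stands on the right, fork roughly towards +y, and may have swapped places with the scraper
- fork_tool_grip (a point): middle of the fork tool's handle, 60 mm above the tool's feet
- fork_slot (a point): middle of the fork's slot, 12 mm above the tool's feet; the slot is 10 mm wide (across the tool) and 26 mm high, open downwards; the leg is 5 mm thick along the tool
- rack: fixed wire drying rack, 150 x 150 mm, wires' top 30 mm above the counter. Origin on the counter under its centre; the lid's plug rests on the wires, its hinge eye hanging past the edge
- scraper: bystander: same handle and legs as the fork tool, but its +x leg is a plain blade without a slot
- mug: bystander: blue mug, 80 mm wide, 90 mm high; origin under its centre
- jar: bystander: small amber glass jar, 48 mm wide, 70 mm high; origin under its centre
- mill: bystander: dark wooden pepper mill, 56 mm wide, 130 mm high; origin under its centre
- bowl: bystander: white bowl, 120 mm wide, 50 mm high; origin under its centre
- spoon: bystander: wooden spoon 150 mm long lying flat; origin at its middle

How it is judged:
By the outcome, as a careful person would: the job done as asked, in the order asked, and still so for the second after the job is handed in, with the robot touching nothing.
It also fails if it takes over 72 s, if anything falls off the work surface, if the arm or the gripper's body presses on something with over 40 N, if the wrist force passes 120 N, or if a joint passes its speed limit or range.

## Working session

There is one attempt and no reset: what is moved stays moved. The work goes in short steps, Python scripts to look and compute and a tool call to move; the robot and the scene stay as the last step left them, time stands still between calls to the robot, and variables do not carry over. Pictures are saved under pics/ and viewed, at most 10 in all, crops included, and the job is handed in when it is done.

Besides the shell and the picture viewer there is one more tool, called after "Request:" as a command line: name --argument value ..., lists and objects as JSON in quotes. arm_command: Moves the arm, as the interface text tells. Shift numbers are shares of 0.2 m and turn numbers shares of 2 pi rad, none past 1 either way. Its arguments: {"type":"object","properties":{"commands":{"type":"array","items":{"type":"object","properties":{"linear":{"type":"array","items":{"type":"number"}},"rot":{"type":"array","items":{"type":"number"}}}}},"hand":{"type":"number"},"force":{"type":"number"}},"required":["commands"]}

```bash
ls; mkdir -p pics
python3 - <<'E'
from plant import arm
import cv2,numpy as np
for n in("top","side"):
    s=arm.snapshot(n); cv2.imwrite(f"pics/{n}0.png",s["frame"][:,:,::-1]); np.savez(f"/tmp/{n}0.npz",**s)
    print(n,s["K"].round(1).tolist(),s["R"].round(3).tolist(),s["t"].round(3).tolist())
print(arm.sense())
E
```

```text
pics
top [[393.1, 0.0, 273.3], [0.0, 393.1, 205.7], [0.0, 0.0, 1.0]] [[-0.014, -1.0, 0.003], [-0.993, 0.014, -0.115], [0.115, -0.004, -0.993]] [-0.013, 0.602, 1.006]
side [[396.9, 0.0, 280.3], [0.0, 396.9, 212.1], [0.0, 0.0, 1.0]] [[0.884, -0.468, 0.023], [-0.282, -0.572, -0.77], [0.373, 0.674, -0.637]] [-0.533, 0.224, 0.77]
{'t': 0.1, 'joint_positions': array([ 1.00493513e+00,  8.79382326e-02,  1.37213987e+00, -1.30813163e-05,
        1.68362936e+00, -1.03056271e-01]), 'dq': array([-0.00088182, -0.00170524, -0.00303693, -0.00041357, -0.00071644,
        0.00125843]), 'joint_efforts': array([ 2.97709354e-03, -3.53012502e+01, -3.14220428e+01, -2.09680156e-04,
        7.94333144e-03,  3.03523223e-05]), 'position': array([0.24530991, 0.4917882 , 0.24920628]), 'ee_rot': array([-0.72034723, -3.05718992,  0.00314388]), 'contact_force': array([-0.68595706,  1.2385312 ,  0.06067592]), 'ft_torque': array([ 0.01274842,  0.06289332, -0.06677159]), 'gripper_force': 0.0, 'opening': 0.08509493406714952}
```

View pics/top0.png

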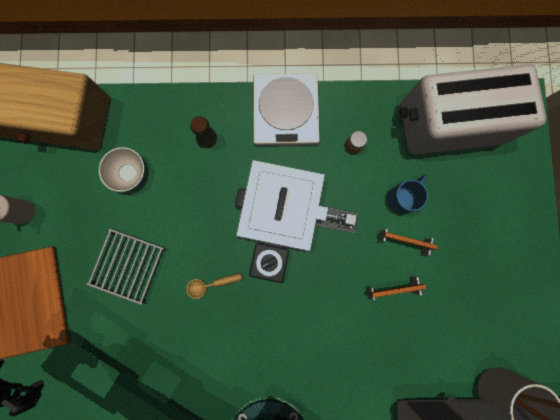

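View pics/side0.png

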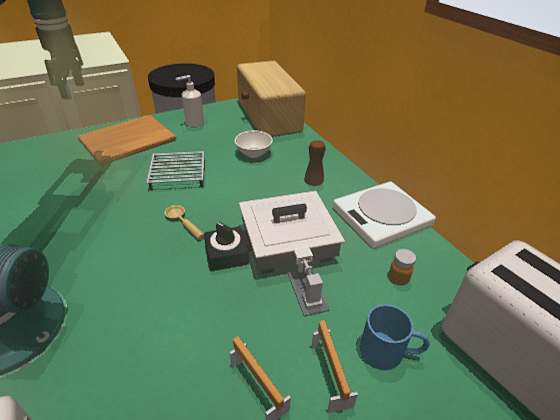

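The top view shows the skillet lid at about (281,206), the knob at (268,263), the hinge hardware at (320–357,215), the rack at (126,266) and the two tools at (409,241) and (398,289). The side view shows the same things, with the tools at (260,375) and (335,365). Next I'll make one composite of zoomed crops.

```bash
cat > h.py <<'E'
import numpy as np,cv2
from plant import arm
def load(n): return dict(np.load(f"/tmp/{n}0.npz"))
def ray(s,uv,z):
    "world point on plane z seen at pixel uv"
    uv=np.atleast_2d(uv).astype(float); d=np.c_[uv,np.ones(len(uv))]@np.linalg.inv(s["K"]).T@s["R"]
    c=-s["R"].T@s["t"]; return c+d*((z-c[2])/d[:,2])[:,None]
def proj(s,X):
    p=(np.atleast_2d(X)@s["R"].T+s["t"])@s["K"].T; return p[:,:2]/p[:,2:]
def cloud(s):
    v,u=np.mgrid[:420,:560]; z=s["range_z"][...,None]
    return (np.dstack([u,v,np.ones_like(u)])@np.linalg.inv(s["K"]).T*z-s["t"])@s["R"]
E
python3 - <<'E'
from h import *
t,s=load("top"),load("side")
c=lambda S,x,y,w,h,k:cv2.resize(S["frame"][y:y+h,x:x+w],(w*k,h*k),interpolation=cv2.INTER_CUBIC)
A=np.zeros((600,800,3),np.uint8)
for im,x,y in((c(t,235,155,130,130,3)[:300],0,0),(c(s,215,315,150,105,2)[:210],0,390),(c(t,360,225,85,80,4),400,0),(c(s,280,240,60,80,4)[:280],400,320),(c(t,245,240,50,45,3),640,320)):
    h=min(im.shape[0],600-y);w=min(im.shape[1],800-x);A[y:y+h,x:x+w]=im[:h,:w]
cv2.imwrite("pics/c.png",A[:,:,::-1])
C=cloud(t)
for p in((281,206),(281,180),(268,263),(126,266),(409,241),(398,289),(345,218),(337,215)): print(p,C[p[1],p[0]].round(3))
E
```

```text
(281, 206) [ 0.592 -0.04   0.114]
(281, 180) [ 0.663 -0.042  0.077]
(268, 263) [ 0.454 -0.006  0.091]
(126, 266) [0.449 0.365 0.032]
(409, 241) [ 0.503 -0.363  0.071]
(398, 289) [ 0.385 -0.328  0.075]
(345, 218) [ 0.564 -0.204  0.068]
(337, 215) [ 0.572 -0.183  0.071]
```

View pics/c.png

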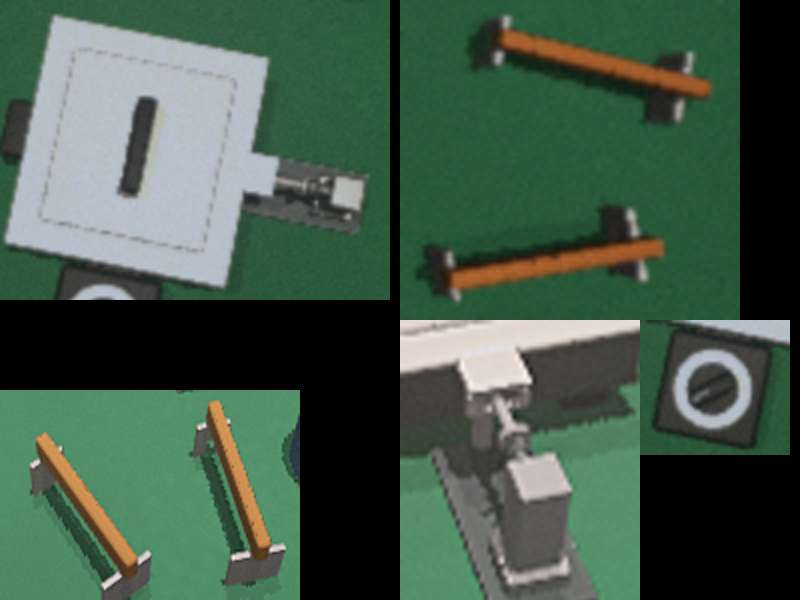

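Run:
```python
from h import *
s=load("side");t=load("top")
c=lambda S,x,y,w,h,k:cv2.resize(S["frame"][y:y+h,x:x+w],(w*k,h*k),interpolation=cv2.INTER_CUBIC)
A=np.zeros((420,800,3),np.uint8)
A[:,:400]=c(s,220,332,40,42,10);A[:,400:]=c(s,302,315,40,42,10)
cv2.imwrite("pics/d.png",cv2.convertScaleAbs(A[:,:,::-1],alpha=1.3))
f=t["frame"];C=cloud(t)
def rep(n,m,mode,z):
    k,l,st,ce=cv2.connectedComponentsWithStats(m.astype(np.uint8))
    for i in range(1,k):
        if st[i,4]<25: continue
        ct,_=cv2.findContours((l==i).astype(np.uint8),cv2.RETR_EXTERNAL,cv2.CHAIN_APPROX_NONE)
        P=ray(t,ct[0][:,0],z)[:,:2]; r=cv2.minAreaRect((P*1000).astype(np.float32))
        print(n,st[i].tolist(),np.round(r[0],1),np.round(r[1],1),round(r[2],1), "mean",ray(t,ce[i],z)[0].round(4))
hsv=cv2.cvtColor(f,cv2.COLOR_RGB2HSV)
u,v=np.meshgrid(range(560),range(420))
roi=lambda a,b,c,d:(u>=a)&(u<b)&(v>=c)&(v<d)
print([hsv[y,x].tolist() for x,y in((409,241),(281,180),(281,206),(328,213),(268,263),(258,263),(345,218))])
rep("tool",roi(360,450,220,310)&(hsv[...,0]<16)&(hsv[...,1]>140)&(hsv[...,2]>80),0,.073)
rep("lid",roi(230,335,155,255)&(C[...,2]>.068)&(C[...,2]<.09)&(hsv[...,2]>120),0,.076)
rep("handle",roi(255,305,180,230)&(hsv[...,2]<70),0,.116)
rep("disc",roi(245,295,243,285)&(hsv[...,2]>110)&(v>244+0*u),0,.058)
rep("knob",roi(258,280,252,275)&(C[...,2]>.08),0,.09)
rep("rack",roi(80,170,220,310)&(hsv[...,1]<70)&(hsv[...,2]>90),0,.03)
rep("rackz",roi(80,170,220,310)&(C[...,2]>.015),0,.03)
rep("block",roi(335,360,205,235)&(C[...,2]>.069),0,.0755)
```

```text
[[13, 184, 150], [104, 21, 202], [75, 8, 63], [40, 9, 82], [50, 12, 65], [107, 25, 201], [30, 6, 91]]
tool [385, 233, 53, 16, 220] [ 504.8 -367. ] [134.2  11. ] 74.8 mean [ 0.5045 -0.3675  0.073 ]
tool [373, 285, 53, 12, 232] [ 381.4 -330.5] [ 11.3 132.1] 7.7 mean [ 0.3813 -0.3298  0.073 ]
lid [237, 160, 91, 91, 5673] [597.8 -52.1] [214.8 199.3] 77.7 mean [ 0.5985 -0.0419  0.076 ]
handle [275, 188, 11, 32, 166] [598.5 -38.3] [13.  78.2] 77.9 mean [ 0.5982 -0.0385  0.116 ]
disc [256, 250, 26, 26, 325] [454.1  -6.8] [63.7 63. ] 89.2 mean [ 0.4545 -0.007   0.058 ]
knob [261, 257, 17, 12, 97] [454.4  -7.4] [13.1 40.7] 25.6 mean [ 0.4545 -0.0077  0.09  ]
rack [86, 228, 77, 77, 1398] [449.8 369.8] [154.3 156.2] 69.5 mean [0.4494 0.3691 0.03  ]
rackz [87, 229, 77, 76, 1334] [450.  367.6] [153.4 156.3] 69.5 mean [0.4489 0.3685 0.03  ]
block [345, 213, 12, 12, 109] [ 562.3 -216.2] [26.2 28.5] 78.6 mean [ 0.5614 -0.2159  0.0755]
```

View pics/d.png

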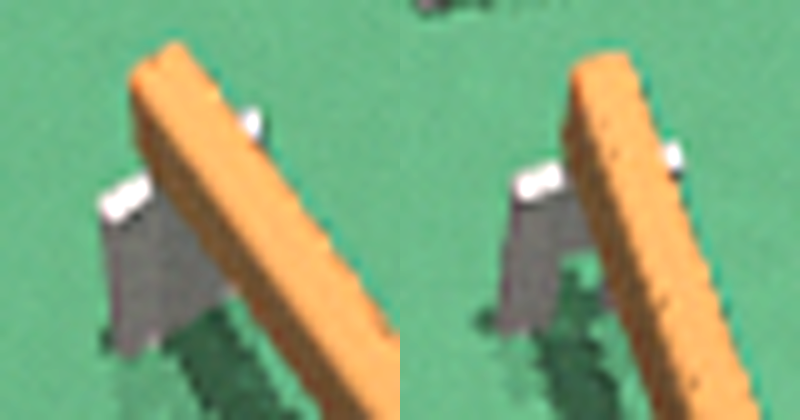

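The picture shows the slot in the right-hand (x≈0.505) tool's far leg at crop (580,270), so that one is the fork tool; the left tool has a plain blade. Next I'll rectify the hinge region in both views and cross-check positions.

```bash
cat >> h.py <<'E'
from scipy.spatial.transform import Rotation as Ro
def pose(psi,tilt=0):
    "tool-down rotation, closing axis y at world angle psi (deg), then turned by tilt deg about tool x"
    y=np.array([np.cos(np.radians(psi)),np.sin(np.radians(psi)),0]); z=np.array([0,0,-1.])
    return Ro.from_matrix(np.c_[np.cross(y,z),y,z])*Ro.from_euler('x',tilt,degrees=True)
def plan(*wps):
    "each waypoint (xyz,Rotation): numbers relative to the previous"
    s=arm.sense(); p,R=s["position"],Ro.from_rotvec(s["ee_rot"])
    print("at",p.round(4),"t",s["t"],"F",s["contact_force"].round(2),"open",round(s["opening"],4),"q6",s["joint_positions"][5].round(2))
    for x,T in wps:
        print("lin",(R.inv().apply(np.array(x)-p)/.2).round(4),"rot",((R.inv()*T).as_rotvec()/2/np.pi).round(4)); p,R=np.array(x),T
E
python3 - <<'E'
from h import *
t,s=load("top"),load("side")
yaw=np.radians(-12.1); c=np.array([.5985,-.0385]); ex=np.array([np.cos(yaw),np.sin(yaw)]);ey=np.array([-ex[1],ex[0]])
def rect(S,z,x0,x1,y0,y1,k):
    X=[[x,y] for x,y in((x0,y0),(x1,y0),(x1,y1),(x0,y1))]
    W=np.array([np.r_[c+ex*x+ey*y,z] for x,y in X]).astype(float)
    dst=np.float32([[(x-x0)*1000*k,(y1-y)*1000*k] for x,y in X])
    H=cv2.getPerspectiveTransform(proj(S,W).astype(np.float32),dst)
    return cv2.warpPerspective(S["frame"],H,(int((x1-x0)*1000*k),int((y1-y0)*1000*k)),flags=cv2.INTER_CUBIC)
ims=[rect(S,.067,-.03,.03,-.21,-.11,6) for S in(t,s)]
for im in ims:
    for i in range(0,600,60): cv2.line(im,(0,i),(8,i),(255,0,0),1);
    for i in range(0,360,60): cv2.line(im,(i,0),(i,8),(255,0,0),1)
cv2.imwrite("pics/e.png",np.hstack(ims)[:,:,::-1])
# cross checks, side view
u,v=np.meshgrid(range(560),range(420)); hs=cv2.cvtColor(s["frame"],cv2.COLOR_RGB2HSV); C=cloud(s); Ct=cloud(t)
for n,C in(("side",C),("top",Ct)):
    x=(C[...,:2]-c)@np.c_[ex,ey]; z=C[...,2]
    b=lambda m:(m.sum(),x[m].min(0).round(4),x[m].max(0).round(4),x[m].mean(0).round(4))
    print(n,"plate",b((abs(z-.076)<.006)&(abs(x)<.106).all(2)))
    print(n,"handle",b((z>.110)&(z<.122)&(abs(x)<.06).all(2)))
    print(n,"block",b((z>.070)&(z<.08)&(abs(x[...,0])<.03)&(x[...,1]<-.15)&(x[...,1]>-.22)))
    T=C[(z>.066)&(z<.08)&(abs(C[...,0]-.505)<.05)&(abs(C[...,1]+.367)<.09)]
    r=cv2.minAreaRect((T[:,:2]*1000).astype(np.float32)); print("tool",np.round(r[0],1),np.round(r[1],1),round(r[2],1),T.mean(0).round(4))
    K=C[(z>.084)&(z<.096)&(np.hypot(C[...,0]-.4545,C[...,1]+.0075)<.03)]
    r=cv2.minAreaRect((K[:,:2]*1000).astype(np.float32)); print("knob",np.round(r[0],1),np.round(r[1],1),round(r[2],1),K.mean(0).round(4))
plan(([.4545,-.0075,.2],pose(25.6)),([.4545,-.0075,.083],pose(25.6)))
E
```

```text
side plate (np.int64(4406), array([-0.0965, -0.1058]), array([0.1047, 0.0947]), array([-0.001 , -0.0183]))
side handle (np.int64(200), array([-0.0359, -0.0119]), array([0.0417, 0.0063]), array([ 0.0024, -0.0051]))
side block (np.int64(153), array([-0.0107, -0.1971]), array([ 0.0151, -0.1547]), array([ 0.0016, -0.1849]))
tool [ 505.9 -370.5] [135.8  12.9] 74.9 [ 0.5033 -0.3764  0.0722]
knob [454.7 -10.4] [13.7 42.3] 27.5 [ 0.4545 -0.0123  0.0891]
top plate (np.int64(5340), array([-0.0976, -0.1059]), array([0.1027, 0.0943]), array([ 0.0008, -0.002 ]))
top handle (np.int64(204), array([-0.037 , -0.0088]), array([0.0417, 0.0072]), array([ 0.0024, -0.0008]))
top block (np.int64(110), array([-0.0117, -0.1945]), array([ 0.0134, -0.1509]), array([ 0.001 , -0.1801]))
tool [ 505.  -368.1] [134.3  12.3] 74.8 [ 0.5051 -0.3672  0.0728]
knob [454.4  -7.3] [13.3 40.8] 25.4 [ 0.4544 -0.0075  0.09  ]
at [0.2453 0.4918 0.2492] t 0.1 F [-0.69  1.24  0.06] open 0.0851 q6 -0.1
lin [-2.0505 -1.7663  0.2493] rot [-3.000e-04  1.000e-04  1.052e-01]
lin [0.    0.    0.585] rot [0. 0. 0.]
```

View pics/e.png

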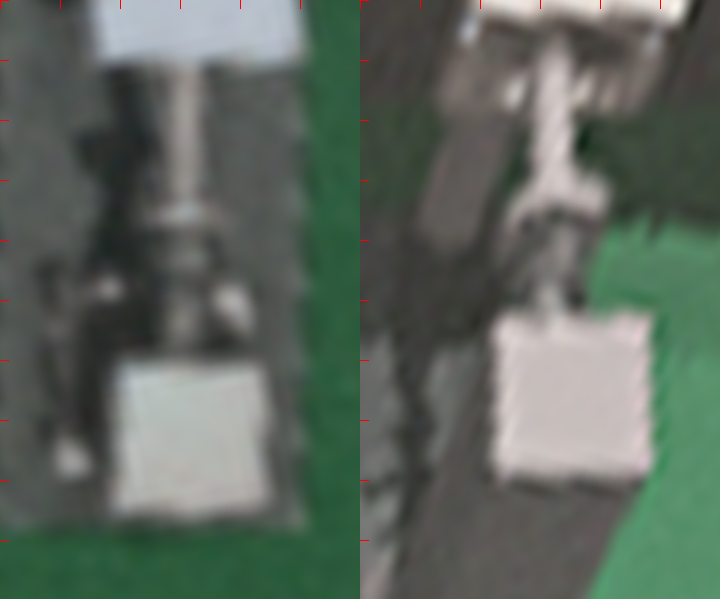

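The rectified hinge shows the eye edge at row 62, the bar at column 183 (x≈+0.5…2 mm) and the collar at row ~212. That makes the bare bar about 23 mm long, so the bar should leave the eye after about 12 mm of draw. Moving to the knob.

Request:
arm_command --commands '[{"linear": [-1,-0.86,0.1],"rot": [0,0,0]},{"linear": [-1,-0.86,0.1],"rot": [0,0,0]},{"linear": [-1,-0.86,0.1],"rot": [0,0,0]},{"linear": [-1,-0.86,0.1],"rot": [0,0,0]},{"linear": [-1,-0.86,0.1],"rot": [0,0,0]},{"linear": [-1,-0.86,0.1],"rot": [0,0,0]}]' --hand 40

```text
t: 0.7
position: [0.3485, 0.2451, 0.2294]
ee_rot: [0.728, 3.056, -0.004]
contact_force: [0.4, 1.3, -0.1]
opening: 0.0399
gripper_force: 0.0
```

Request:
arm_command --commands '[{"linear": [-1,-0.86,0.1],"rot": [0,0,0.05]},{"linear": [-1,-0.86,0.1],"rot": [0,0,0.1]},{"linear": [-1,-0.86,0.1],"rot": [0,0,0.1]},{"linear": [-1,-0.86,0.1],"rot": [0,0,0.1]},{"linear": [-1,-0.86,0.1],"rot": [0,0,0.1]},{"linear": [-1,-0.86,0.1],"rot": [0,0,0.1]},{"linear": [-1,-0.86,0.1],"rot": [0,0,0.1]}]'

```text
t: 1.4
position: [0.45, 0.0041, 0.2093]
ee_rot: [-1.634, -2.681, 0.001]
contact_force: [-0.8, 0.7, -0.1]
opening: 0.0401
gripper_force: 0.0
```

Run:
```python
from h import *
plan(([.4545,-.008,.15],pose(26.3)),([.4545,-.008,.083],pose(26.3)))
```

```text
at [0.45   0.0041 0.2093] t 1.4 F [-0.76  0.75 -0.12] open 0.0401 q6 -0.59
lin [-0.0645 -0.007   0.2967] rot [-0.0003 -0.0002  0.0027]
lin [0.    0.    0.335] rot [0. 0. 0.]
```

Request:
arm_command --commands '[{"linear": [-0.064,-0.007,0.25],"rot": [0,0,0.003]},{"linear": [-0.064,-0.007,0.42],"rot": [0,0,0.003]},{"linear": [-0.064,-0.007,0.53],"rot": [0,0,0.003]},{"linear": [-0.064,-0.007,0.6],"rot": [0,0,0.003]},{"linear": [-0.064,-0.007,0.632],"rot": [0,0,0.003]},{"linear": [-0.064,-0.007,0.632],"rot": [0,0,0.003]}]'

```text
t: 2.0
position: [0.4537, -0.0049, 0.0832]
ee_rot: [-1.652, -2.67, 0.001]
contact_force: [0.1, -0.5, 0.6]
opening: 0.04
gripper_force: 0.0
```

Request:
arm_command --commands '[{"linear": [0,0,0],"rot": [0,0,0]},{"linear": [0,0,0],"rot": [0,0,0]},{"linear": [0,0,0],"rot": [0,0,0]},{"linear": [0,0,0],"rot": [0,0,0]},{"linear": [0,0,0],"rot": [0,0,0]}]' --hand 5 --force 25

```text
t: 2.5
position: [0.454, -0.0065, 0.0854]
ee_rot: [-1.655, -2.67, 0.002]
contact_force: [-5.6, 0.0, 4.5]
opening: 0.0132
gripper_force: 27.9
```

Run:
```python
from h import *
plan(([.4545,-.008,.083],pose(78)))
print(arm.sense()["ft_torque"])
```

```text
at [ 0.454  -0.0065  0.0854] t 2.5 F [-5.6   0.05  4.54] open 0.0132 q6 -0.6
lin [-0.0077 -0.0011  0.0121] rot [-0.0002 -0.     -0.1433]
[-0.13449348  0.78632395  0.00095496]
```

Request:
arm_command --commands '[{"linear": [0,-0.006,-0.01],"rot": [0,0,0]},{"linear": [0,-0.006,-0.01],"rot": [0,0,-0.02]},{"linear": [0,-0.006,-0.01],"rot": [0,0,-0.04]},{"linear": [0,-0.006,-0.01],"rot": [0,0,-0.06]},{"linear": [0,-0.006,-0.01],"rot": [0,0,-0.08]},{"linear": [0,-0.006,-0.01],"rot": [0,0,-0.1]},{"linear": [0,-0.006,-0.01],"rot": [0,0,-0.115]},{"linear": [0,-0.006,-0.01],"rot": [0,0,-0.125]},{"linear": [0,-0.006,-0.01],"rot": [0,0,-0.132]},{"linear": [0,-0.006,-0.01],"rot": [0,0,-0.132]}]'

```text
t: 3.5
position: [0.453, -0.0075, 0.0855]
ee_rot: [-0.44, -3.11, 0.003]
contact_force: [-0.9, -3.8, -4.7]
opening: 0.0139
gripper_force: 26.7
```

Run:
```python
from h import *
plan(([.4545,-.008,.083],pose(78)))
print(arm.sense()["ft_torque"])
```

```text
at [ 0.453  -0.0075  0.0855] t 3.5 F [-0.9  -3.8  -4.72] open 0.0139 q6 -1.43
lin [-0.008  -0.0002  0.0124] rot [-0.0003 -0.0001 -0.0114]
[-0.51162098  0.07166186  0.01011496]
```

Request:
arm_command --commands '[{"linear": [0,-0.005,0.005],"rot": [0,0,-0.006]},{"linear": [0,-0.005,0.005],"rot": [0,0,-0.01]},{"linear": [0,-0.005,0.005],"rot": [0,0,-0.012]},{"linear": [0,-0.005,0.005],"rot": [0,0,-0.012]}]'

```text
t: 3.9
position: [0.453, -0.0077, 0.0855]
ee_rot: [-0.324, -3.125, -0.0]
contact_force: [-4.7, -1.3, 3.7]
opening: 0.0133
gripper_force: 28.3
```

Run:
```python
from h import *
plan(([.4545,-.008,.083],pose(78)))
print(arm.sense()["ft_torque"])
```

```text
at [ 0.453  -0.0077  0.0855] t 3.9 F [-4.71 -1.28  3.74] open 0.0133 q6 -1.51
lin [-0.0076  0.0001  0.0123] rot [ 0.     -0.0001  0.0005]
[-0.11050014  0.74442531 -0.47281087]
```

Request:
arm_command --commands '[{"linear": [0,0,0],"rot": [0,0,-0.004]},{"linear": [0,0,0],"rot": [0,0,-0.006]},{"linear": [0,0,0],"rot": [0,0,-0.006]}]'

```text
t: 4.2
position: [0.4532, -0.0078, 0.0855]
ee_rot: [0.264, 3.13, 0.0]
contact_force: [-4.7, -0.4, 5.0]
opening: 0.0137
gripper_force: 44.2
```

Run:
```python
from h import *
plan(([.4545,-.008,.083],pose(78)))
print(arm.sense()["ft_torque"])
```

```text
at [ 0.4532 -0.0078  0.0855] t 4.2 F [-4.71 -0.41  5.05] open 0.0137 q6 -1.54
lin [-0.0066 -0.      0.0123] rot [0.     0.     0.0065]
[-0.1138995   0.84304129 -0.94376243]
```

Request:
arm_command --commands '[{"linear": [0,0,0],"rot": [0,0,0.008]},{"linear": [0,0,0],"rot": [0,0,0.008]},{"linear": [0,0,-0.05],"rot": [0,0,0.008]},{"linear": [0,0,-0.25],"rot": [0,0,0.008]},{"linear": [0,0,-0.5],"rot": [0,0,0.008]},{"linear": [0,0,-0.6],"rot": [0,0,0.008]}]' --hand 40

```text
t: 4.8
position: [0.4558, -0.0078, 0.2112]
ee_rot: [0.337, 3.113, 0.0]
contact_force: [0.0, 0.1, 0.5]
opening: 0.0402
gripper_force: 0.0
```

Run:
```python
from h import *
plan(([.48,-.19,.2],pose(26)),([.5053,-.369,.2],pose(-15.2)),([.5053,-.369,.06],pose(-15.2)))
```

```text
at [ 0.4558 -0.0078  0.2112] t 4.8 F [0.03 0.09 0.54] open 0.0402 q6 -1.5
lin [-0.3128 -0.8637  0.0581] rot [0.0009 0.0015 0.1434]
lin [-0.8599 -0.2786  0.    ] rot [0.     0.     0.1144]
lin [0.  0.  0.7] rot [0. 0. 0.]
```

Request:
arm_command --commands '[{"linear": [-0.313,-0.864,0.0],"rot": [0,0,0.143]},{"linear": [-0.313,-0.864,0.0],"rot": [0,0,0.143]},{"linear": [-0.313,-0.864,0.05],"rot": [0,0,0.143]},{"linear": [-0.313,-0.864,0.058],"rot": [0,0,0.143]},{"linear": [-0.313,-0.864,0.058],"rot": [0,0,0.143]},{"linear": [-0.313,-0.864,0.058],"rot": [0,0,0.143]},{"linear": [-0.313,-0.864,0.058],"rot": [0,0,0.143]}]'

```text
t: 5.5
position: [0.4775, -0.1905, 0.1939]
ee_rot: [1.662, 2.664, 0.001]
contact_force: [0.1, -0.5, 0.1]
opening: 0.0399
gripper_force: 0.0
```

Request:
arm_command --commands '[{"linear": [-0.86,-0.279,0.0],"rot": [0,0,0.114]},{"linear": [-0.86,-0.279,0.0],"rot": [0,0,0.114]},{"linear": [-0.86,-0.279,0],"rot": [0,0,0.114]},{"linear": [-0.86,-0.279,0],"rot": [0,0,0.114]},{"linear": [-0.86,-0.279,0],"rot": [0,0,0.114]},{"linear": [-0.86,-0.279,0],"rot": [0,0,0.114]},{"linear": [-0.86,-0.279,0],"rot": [0,0,0.114]}]'

```text
t: 6.2
position: [0.5027, -0.3685, 0.1936]
ee_rot: [2.487, 1.919, 0.001]
contact_force: [0.5, 0.5, -0.3]
opening: 0.0399
gripper_force: 0.0
```

Run:
```python
from h import *
plan(([.5053,-.369,.06],pose(-15.2)))
t=arm.snapshot("top"); C=cloud(t)
K=C[(C[...,2]>.084)&(C[...,2]<.096)&(np.hypot(C[...,0]-.4545,C[...,1]+.0075)<.03)]
r=cv2.minAreaRect((K[:,:2]*1000).astype(np.float32)); print("knob",np.round(r[0],1),np.round(r[1],1),round(r[2],1))
```

```text
at [ 0.5027 -0.3685  0.1936] t 6.2 F [ 0.54  0.54 -0.26] open 0.0399 q6 -0.47
lin [0.0009 0.0125 0.6682] rot [ 0.0001 -0.      0.0014]
knob [454.1  -7.4] [13.5 40.9] 77.8
```

The knob sits at the skillet's angle (zero). Grasping the fork tool.

Request:
arm_command --commands '[{"linear": [0.001,0.012,0.25],"rot": [0,0,0.001]},{"linear": [0.001,0.012,0.45],"rot": [0,0,0.001]},{"linear": [0.001,0.012,0.58],"rot": [0,0,0.001]},{"linear": [0.001,0.012,0.64],"rot": [0,0,0.001]},{"linear": [0.001,0.012,0.665],"rot": [0,0,0.001]},{"linear": [0.001,0.012,0.665],"rot": [0,0,0.001]}]'

```text
t: 6.85
position: [0.5053, -0.3694, 0.0612]
ee_rot: [2.496, 1.906, 0.001]
contact_force: [0.1, 0.2, 1.0]
opening: 0.0401
gripper_force: 0.0
```

Request:
arm_command --commands '[{"linear": [0,0,0],"rot": [0,0,0]},{"linear": [0,0,0],"rot": [0,0,0]},{"linear": [0,0,0],"rot": [0,0,0]},{"linear": [0,0,0],"rot": [0,0,0]},{"linear": [0,0,0],"rot": [0,0,0]}]' --hand 4 --force 70

```text
t: 7.35
position: [0.5057, -0.3702, 0.0626]
ee_rot: [2.495, 1.903, 0.002]
contact_force: [0.0, 0.2, 4.7]
opening: 0.011
gripper_force: 68.6
```

Run:
```python
from h import *
plan(([.5053,-.369,.06],pose(-15.2)))
```

```text
at [ 0.5057 -0.3702  0.0626] t 7.35 F [0.02 0.21 4.69] open 0.011 q6 -0.45
lin [ 0.0054 -0.0038  0.0129] rot [ 0.0006  0.0002 -0.0004]
```

Run:
```python
from h import *
plan(([.5057,-.3702,.19],pose(-15.2)),([.5596,-.2261,.19],pose(-12.1)),([.5596,-.2261,.15],pose(-12.1)))
```

```text
at [ 0.5057 -0.3702  0.0626] t 7.35 F [0.02 0.21 4.69] open 0.011 q6 -0.45
lin [-0.0008  0.002  -0.6371] rot [ 0.0006  0.0002 -0.0004]
lin [0.766  0.0712 0.    ] rot [ 0.      0.     -0.0086]
lin [0.  0.  0.2] rot [0. 0. 0.]
```

Request:
arm_command --commands '[{"linear": [0,0,-0.05],"rot": [0,0,0]},{"linear": [0,0,-0.25],"rot": [0,0,0]},{"linear": [0,0,-0.45],"rot": [0,0,0]},{"linear": [0,0,-0.6],"rot": [0,0,0]},{"linear": [0,0,-0.637],"rot": [0,0,0]},{"linear": [0,0,-0.637],"rot": [0,0,0]}]'

```text
t: 7.95
position: [0.5051, -0.3698, 0.1889]
ee_rot: [2.497, 1.903, 0.001]
contact_force: [-0.0, -0.3, -2.2]
opening: 0.0111
gripper_force: 68.2
```

Request:
arm_command --commands '[{"linear": [0.2,0.02,0],"rot": [0,0,-0.009]},{"linear": [0.4,0.04,0],"rot": [0,0,-0.009]},{"linear": [0.6,0.06,0],"rot": [0,0,-0.009]},{"linear": [0.72,0.07,0],"rot": [0,0,-0.009]},{"linear": [0.766,0.071,0.05],"rot": [0,0,-0.009]},{"linear": [0.766,0.071,0.15],"rot": [0,0,-0.009]},{"linear": [0.766,0.071,0.2],"rot": [0,0,-0.009]},{"linear": [0.766,0.071,0.2],"rot": [0,0,-0.009]}]'

```text
t: 8.75
position: [0.5567, -0.2252, 0.143]
ee_rot: [-2.439, -1.969, 0.006]
contact_force: [0.4, -0.6, -1.7]
opening: 0.0108
gripper_force: 68.3
```

```bash
cat > rect.py <<'E'
from h import *
import sys
yaw=np.radians(-12.1); c=np.array([.5985,-.0385]); ex=np.array([np.cos(yaw),np.sin(yaw)]);ey=np.array([-ex[1],ex[0]])
t,s=[arm.snapshot(n) for n in("top","side")]
for n,S in(("top",t),("side",s)): np.savez(f"/tmp/{n}1.npz",**S)
plan(([.5596,-.2261,.114],pose(-12.1)))
c2=lambda S,x,y,w,h,k:cv2.resize(S["frame"][y:y+h,x:x+w],(w*k,h*k),interpolation=cv2.INTER_CUBIC)
cv2.imwrite(sys.argv[1],cv2.convertScaleAbs(np.hstack([c2(t,305,180,80,80,5),c2(s,275,235,66,80,6)[:400] if 0 else c2(s,270,235,80,80,5)])[:,:,::-1],alpha=1.5))
E
python3 rect.py pics/f.png
```

```text
at [ 0.5583 -0.2261  0.1466] t 8.85 F [ 0.07  0.8  -1.33] open 0.0109 q6 -0.27
lin [0.0014 0.0065 0.1629] rot [-0.0003 -0.0001 -0.0002]
```

View pics/f.png

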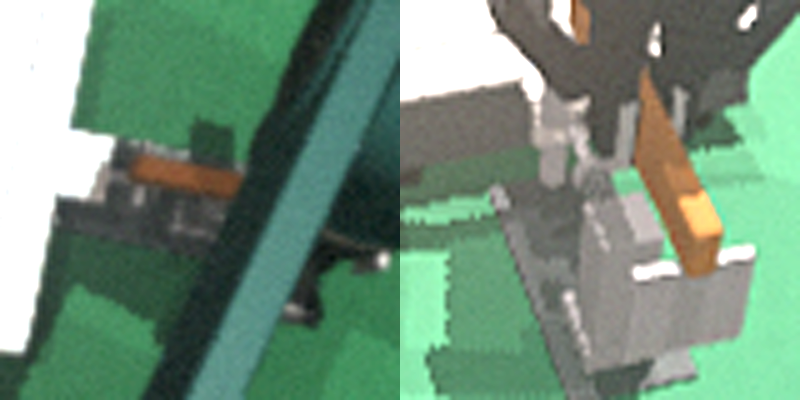

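The top view shows the handle's fork end at crop (130–240,175) over the bar, with the rest hidden by the arm. The side view shows the plain leg past the block at (695,300). I'll measure the handle's line and end against the bar in the same camera.

Run:
```python
from h import *
yaw=np.radians(-12.1); c=np.array([.5985,-.0385]); B=np.array([[np.cos(yaw),-np.sin(yaw)],[np.sin(yaw),np.cos(yaw)]])
for n,roi in(("top",(325,205,360,225)),("side",(310,235,350,295))):
    S=dict(np.load(f"/tmp/{n}1.npz")); hsv=cv2.cvtColor(S["frame"],cv2.COLOR_RGB2HSV); C=cloud(S)
    m=(hsv[...,0]<16)&(hsv[...,1]>120)&(hsv[...,2]>60); k=np.zeros_like(m); k[roi[1]:roi[3],roi[0]:roi[2]]=1; m&=k
    print(n,m.sum(),"z",np.percentile(C[m][:,2],[5,50,95]).round(4))
    if n=="top":
        v,u=np.nonzero(m); P=(ray(S,np.c_[u,v],.157)[:,:2]-c)@B
        for a in range(u.min(),u.max()+1,2):
            q=P[u==a]; print(a,len(q),(q.mean(0)*1000).round(1))
    else:
        T=C[m&(C[...,2]>.150)]; print(((T[:,:2]-c)@B*1000).min(0),((T[:,:2]-c)@B*1000).max(0),((T[:,:2]-c)@B*1000).mean(0))
    x=C[...,:2].copy(); x=(x-c)@B; z=C[...,2]
    for lo,hi in((.055,.075),):
        b=(z>lo)&(z<hi)&(x[...,1]<-.121)&(x[...,1]>-.16)&(abs(x[...,0])<.03)
# bar line from first pictures
S=load("top"); g=S["frame"].sum(2).astype(float)
for y in np.arange(-.122,-.160,-.003):
    xs=np.arange(-.014,.0145,.001); W=np.c_[c+np.c_[xs,np.full(len(xs),y)]@B.T,np.full(len(xs),.067)]
    p=proj(S,W).astype(np.float32); print(round(y*1000),cv2.remap(g.astype(np.float32),p[None,:,0],p[None,:,1],1)[0].astype(int).tolist())
```

```text
top 89 z [0.151  0.1539 0.156 ]
332 2 [  -5.2 -122.4]
334 4 [  -4.3 -127. ]
336 4 [  -3.4 -131.6]
338 4 [  -4.8 -136.6]
340 4 [  -3.9 -141.1]
342 5 [  -4.1 -145.9]
344 5 [  -3.2 -150.5]
346 4 [  -3.4 -155.2]
348 5 [  -3.6 -160. ]
350 5 [  -2.7 -164.6]
352 2 [  -0.7 -169. ]
side 281 z [0.1372 0.1539 0.1565]
[-217.21247338 -661.56778918] [   4.52897643 -185.71179844] [  -2.1493274  -231.25007637]
-122 [248, 232, 208, 187, 194, 203, 214, 247, 275, 295, 309, 325, 360, 393, 413, 420, 428, 380, 318, 270, 278, 281, 296, 316, 332, 330, 328, 324, 317]
-125 [218, 204, 179, 153, 134, 141, 148, 169, 198, 229, 248, 268, 301, 359, 417, 412, 393, 368, 314, 265, 245, 245, 245, 254, 263, 267, 264, 260, 263]
-128 [228, 213, 193, 167, 141, 137, 145, 153, 184, 215, 251, 290, 329, 374, 421, 447, 404, 358, 317, 280, 244, 243, 242, 242, 246, 251, 257, 263, 268]
-131 [196, 186, 176, 157, 141, 128, 133, 138, 159, 198, 236, 279, 331, 377, 408, 437, 412, 345, 283, 267, 256, 251, 256, 262, 263, 263, 262, 259, 256]
-134 [145, 141, 138, 133, 129, 125, 123, 123, 125, 160, 197, 241, 305, 369, 401, 409, 416, 358, 29
[... 560 characters left out ...]
, 299, 345, 394, 426, 430, 430, 420, 380, 349, 327, 311, 300, 288, 276, 266, 260, 253, 251, 251]
-149 [155, 131, 123, 116, 120, 128, 136, 150, 160, 171, 183, 201, 235, 268, 294, 300, 305, 292, 269, 245, 253, 265, 269, 265, 261, 258, 254, 251, 255]
-152 [145, 127, 120, 116, 113, 118, 123, 134, 153, 173, 192, 213, 237, 268, 299, 309, 309, 309, 270, 231, 214, 229, 243, 250, 255, 258, 255, 252, 254]
-155 [172, 184, 194, 173, 152, 139, 138, 136, 149, 161, 176, 205, 232, 250, 266, 279, 274, 269, 253, 230, 208, 220, 235, 250, 248, 243, 242, 244, 247]
-158 [264, 300, 339, 331, 256, 190, 172, 160, 152, 156, 161, 184, 218, 248, 251, 251, 245, 233, 222, 253, 297, 340, 351, 367, 347, 299, 238, 238, 238]
```

Run:
```python
from h import *
yaw=np.radians(-12.1); c=np.array([.5985,-.0385]); B=np.array([[np.cos(yaw),-np.sin(yaw)],[np.sin(yaw),np.cos(yaw)]])
for n,z0 in(("top",.148),("side",.152)):
    S=dict(np.load(f"/tmp/{n}1.npz")); C=cloud(S); x=(C[...,:2]-c)@B; z=C[...,2]; hsv=cv2.cvtColor(S["frame"],cv2.COLOR_RGB2HSV)
    m=(z>z0)&(z<.163)&(abs(x[...,0]+.002)<.012)&(x[...,1]<-.115)&(x[...,1]>-.27)&(hsv[...,0]<20)&(hsv[...,1]>90)
    for y in np.arange(-.12,-.27,-.01):
        q=x[m&(abs(x[...,1]-y)<.005)][:,0]*1000
        if len(q)>3: print(n,round(y*1000),len(q),q.min().round(1),q.max().round(1),q.mean().round(1))
    m=(z>.095)&(z<.14)&(abs(x[...,0]+.002)<.022)&(x[...,1]<-.12)&(x[...,1]>-.14)&(hsv[...,1]<60)
    print("leg",m.sum(),(x[m]*1000).min(0).round(1) if m.any() else 0,(x[m]*1000).max(0).round(1) if m.any() else 0, np.c_[x[m]*1000,z[m]*1000].round(0)[:12].tolist())
```

```text
top -120 7 -7.8 1.5 -3.0
top -130 20 -8.6 2.3 -3.1
top -140 21 -8.1 2.6 -3.2
top -150 21 -7.9 2.6 -2.8
top -160 21 -8.2 3.1 -2.6
top -170 10 -7.1 0.8 -3.1
leg 28 [ -18.6 -131.4] [  13.  -126.9] [[12.0, -129.0, 128.0], [13.0, -131.0, 127.0], [12.0, -127.0, 107.0], [10.0, -127.0, 124.0], [10.0, -129.0, 129.0], [11.0, -131.0, 128.0], [10.0, -128.0, 106.0], [7.0, -127.0, 126.0], [7.0, -129.0, 129.0], [-6.0, -127.0, 109.0], [-9.0, -127.0, 115.0], [-10.0, -128.0, 126.0]]
side -190 13 -0.5 5.9 2.8
side -200 19 -5.0 5.1 0.1
side -210 30 -5.7 4.9 -0.9
side -220 26 -6.4 5.0 -0.5
side -230 28 -5.9 4.1 -1.2
side -240 29 -6.0 5.5 -0.8
side -250 30 -6.2 5.2 -0.7
side -260 18 -5.4 4.0 -0.9
leg 16 [ -16.4 -135.4] [  -5.4 -130.6] [[-5.0, -131.0, 132.0], [-5.0, -131.0, 130.0], [-15.0, -134.0, 107.0], [-16.0, -131.0, 101.0], [-15.0, -134.0, 104.0], [-13.0, -134.0, 103.0], [-16.0, -131.0, 98.0], [-15.0, -133.0, 100.0], [-13.0, -133.0, 100.0], [-10.0, -133.0, 99.0], [-16.0, -131.0, 95.0], [-15.0, -133.0, 97.0]]
```

Request:
arm_command --commands '[{"linear": [0,0.015,0.03],"rot": [0,0,0]},{"linear": [0,0.015,0.06],"rot": [0,0,0]},{"linear": [0,0.015,0.08],"rot": [0,0,0]},{"linear": [0,0.015,0.09],"rot": [0,0,0]},{"linear": [0,0.015,0.095],"rot": [0,0,0]},{"linear": [0,0.015,0.1],"rot": [0,0,0]},{"linear": [0,0.015,0.1],"rot": [0,0,0]}]'

```text
t: 9.55
position: [0.562, -0.2261, 0.1277]
ee_rot: [2.443, 1.975, 0.0]
contact_force: [-0.3, 0.7, -0.6]
opening: 0.0108
gripper_force: 68.3
```

Run:
```python
from h import *
plan(([.5596,-.2261,.114],pose(-12.1)));print(arm.sense()["ft_torque"])
```

```text
at [ 0.562  -0.2261  0.1277] t 9.55 F [-0.26  0.69 -0.58] open 0.0108 q6 -0.26
lin [-0.0025 -0.0117  0.0687] rot [ 0. -0. -0.]
[-0.03718508 -0.03700147 -0.00433416]
```

Request:
arm_command --commands '[{"linear": [0,0,0.01],"rot": [0,0,0]},{"linear": [0,0,0.02],"rot": [0,0,0]},{"linear": [0,0,0.025],"rot": [0,0,0]},{"linear": [0,0,0.03],"rot": [0,0,0]},{"linear": [0,0,0.03],"rot": [0,0,0]}]'

```text
t: 10.05
position: [0.5619, -0.226, 0.1214]
ee_rot: [-2.443, -1.974, 0.0]
contact_force: [-0.8, 0.3, -2.1]
opening: 0.0108
gripper_force: 68.2
```

Run:
```python
from h import *
plan(([.5596,-.2261,.114],pose(-12.1)));print(arm.sense()["ft_torque"])
```

```text
at [ 0.5619 -0.226   0.1214] t 10.05 F [-0.8   0.34 -2.12] open 0.0108 q6 -0.26
lin [-0.0027 -0.0112  0.037 ] rot [-0. -0. -0.]
[ 0.00125226  0.08093041 -0.01438403]
```

Request:
arm_command --commands '[{"linear": [0,0,0.015],"rot": [0,0,0]},{"linear": [0,0,0.03],"rot": [0,0,0]},{"linear": [0,0,0.037],"rot": [0,0,0]},{"linear": [0,0,0.037],"rot": [0,0,0]},{"linear": [-0.015,0,0.037],"rot": [0,0,0]},{"linear": [-0.025,0,0.037],"rot": [0,0,0]},{"linear": [-0.025,0,0.037],"rot": [0,0,0]}]'

```text
t: 10.75
position: [0.5607, -0.2314, 0.1144]
ee_rot: [2.444, 1.974, -0.0]
contact_force: [-0.8, 0.6, -2.3]
opening: 0.0111
gripper_force: 68.2
```

Request:
arm_command --commands '[{"linear": [-0.005,0,0],"rot": [0,0,0]},{"linear": [-0.01,0,0],"rot": [0,0,0]},{"linear": [-0.015,0,0],"rot": [0,0,0]},{"linear": [-0.015,0,0],"rot": [0,0,0]}]'

```text
t: 11.15
position: [0.5602, -0.234, 0.1143]
ee_rot: [-2.443, -1.974, 0.0]
contact_force: [-0.9, 0.8, -0.7]
opening: 0.0112
gripper_force: 68.2
```

Request:
arm_command --commands '[{"linear": [-0.005,0,0],"rot": [0,0,0]},{"linear": [-0.01,0,0],"rot": [0,0,0]},{"linear": [-0.015,0,0],"rot": [0,0,0]},{"linear": [-0.015,0,0],"rot": [0,0,0]}]'

```text
t: 11.55
position: [0.5596, -0.237, 0.1143]
ee_rot: [-2.444, -1.974, 0.0]
contact_force: [-1.2, 0.5, -1.6]
opening: 0.011
gripper_force: 68.3
```

Run:
```python
from h import *
plan(([.5596,-.2261,.114],pose(-12.1)));print(arm.sense()["ft_torque"])
```

```text
at [ 0.5596 -0.237   0.1143] t 11.55 F [-1.24  0.53 -1.55] open 0.011 q6 -0.28
lin [ 0.0535 -0.0113  0.0015] rot [-0.      0.     -0.0001]
[0.11837509 0.23765214 0.06681321]
```

Request:
arm_command --commands '[{"linear": [-0.005,0,0],"rot": [0,0,0]},{"linear": [-0.01,0,0],"rot": [0,0,0]},{"linear": [-0.01,0,0],"rot": [0,0,0]}]'

```text
t: 11.85
position: [0.5593, -0.2381, 0.1141]
ee_rot: [-2.442, -1.974, -0.002]
contact_force: [-1.0, 4.0, -2.9]
opening: 0.0109
gripper_force: 68.2
```

Request:
arm_command --commands '[{"linear": [-0.005,0,0],"rot": [0,0,0]},{"linear": [-0.01,0,0],"rot": [0,0,0]},{"linear": [-0.01,0,0],"rot": [0,0,0]}]'

```text
t: 12.15
position: [0.5588, -0.2406, 0.1142]
ee_rot: [-2.443, -1.974, -0.0]
contact_force: [0.0, 4.2, -2.9]
opening: 0.0113
gripper_force: 68.2
```

Request:
arm_command --commands '[{"linear": [-0.005,0,0],"rot": [0,0,0]},{"linear": [-0.01,0,0],"rot": [0,0,0]},{"linear": [-0.01,0,0],"rot": [0,0,0]}]'

```text
t: 12.45
position: [0.5583, -0.2428, 0.1142]
ee_rot: [-2.443, -1.974, -0.0]
contact_force: [-0.1, 4.6, -2.5]
opening: 0.011
gripper_force: 68.2
```

Request:
arm_command --commands '[{"linear": [-0.006,0,0],"rot": [0,0,0]},{"linear": [-0.012,0,0],"rot": [0,0,0]},{"linear": [-0.018,0,0],"rot": [0,0,0]},{"linear": [-0.024,0,0],"rot": [0,0,0]},{"linear": [-0.025,0,0],"rot": [0,0,0]}]'

```text
t: 12.95
position: [0.5572, -0.2477, 0.1142]
ee_rot: [-2.443, -1.974, 0.0]
contact_force: [-0.4, 4.4, -2.4]
opening: 0.011
gripper_force: 68.2
```

Request:
arm_command --commands '[{"linear": [-0.005,0,0],"rot": [0,0,0]},{"linear": [-0.01,0,0],"rot": [0,0,0]},{"linear": [-0.01,0,0],"rot": [0,0,0]}]'

```text
t: 13.25
position: [0.5568, -0.2497, 0.1142]
ee_rot: [-2.443, -1.974, 0.0]
contact_force: [-0.4, 5.4, -3.0]
opening: 0.0109
gripper_force: 68.2
```

```bash
cat > lid.py <<'E'
from h import *
yaw=np.radians(-12.1); c=np.array([.5985,-.0385]); B=np.array([[np.cos(yaw),-np.sin(yaw)],[np.sin(yaw),np.cos(yaw)]])
C=cloud(arm.snapshot("top")); x=(C[...,:2]-c)@B; z=C[...,2]
m=(z>.06)&(z<.1)&(abs(x[...,0])<.09)&(abs(x[...,1])<.085)&(np.hypot(x[...,0],x[...,1]*2)>.05)
A=np.c_[x[m],np.ones(m.sum())]; k=np.linalg.lstsq(A,z[m],rcond=None)[0]
r=abs(A@k-z[m])<.006; k=np.linalg.lstsq(A[r],z[m][r],rcond=None)[0]; print("lid slopes deg",np.degrees(k[:2]).round(2),"z0",k[2].round(4))
plan(([.5596,-.2261,.114],pose(-12.1)))
E
python3 lid.py
```

```text
lid slopes deg [ 0.17 -5.19] z0 0.0867
at [ 0.5568 -0.2496  0.1142] t 13.3 F [ 0.12  5.71 -2.79] open 0.0108 q6 -0.3
lin [ 0.1178 -0.0111  0.0011] rot [-0.     -0.     -0.0001]
```

The lid has sprung up (5.2°). Returning the bar gently, then lifting the fork out.

Request:
arm_command --commands '[{"linear": [0.02,0,0],"rot": [0,0,0]},{"linear": [0.045,0,0],"rot": [0,0,0]},{"linear": [0.07,0,0],"rot": [0,0,0]},{"linear": [0.075,0,0],"rot": [0,0,0]},{"linear": [0.075,0,-0.03],"rot": [0,0,0]},{"linear": [0.075,0,-0.12],"rot": [0,0,0]},{"linear": [0.075,0,-0.25],"rot": [0,0,0]},{"linear": [0.075,0,-0.36],"rot": [0,0,0]},{"linear": [0.075,0,-0.37],"rot": [0,0,0]}]'

```text
t: 14.2
position: [0.5625, -0.2368, 0.1941]
ee_rot: [2.436, 1.967, 0.006]
contact_force: [-0.3, -0.3, -1.9]
opening: 0.0104
gripper_force: 68.4
```

```bash
python3 lid.py
python3 - <<'E'
from h import *
plan(([.5057,-.3702,.19],pose(-15.2)),([.5057,-.3702,.0635],pose(-15.2)))
E
```

```text
lid slopes deg [ 0.1  -5.21] z0 0.0866
at [ 0.5617 -0.2363  0.192 ] t 14.25 F [ 0.09  0.01 -1.43] open 0.0111 q6 -0.28
lin [ 0.0487 -0.024   0.3898] rot [ 0.0012  0.0004 -0.0001]
at [ 0.5617 -0.2363  0.192 ] t 14.25 F [ 0.09  0.01 -1.43] open 0.0111 q6 -0.28
lin [-0.7134 -0.1329  0.011 ] rot [0.0012 0.0004 0.0085]
lin [0.     0.     0.6325] rot [0. 0. 0.]
```

Request:
arm_command --commands '[{"linear": [-0.2,-0.037,0],"rot": [0,0,0.004]},{"linear": [-0.4,-0.075,0],"rot": [0,0,0.008]},{"linear": [-0.6,-0.11,0],"rot": [0,0,0.008]},{"linear": [-0.7,-0.132,0],"rot": [0,0,0.008]},{"linear": [-0.713,-0.133,0.15],"rot": [0,0,0.008]},{"linear": [-0.713,-0.133,0.35],"rot": [0,0,0.008]},{"linear": [-0.713,-0.133,0.5],"rot": [0,0,0.008]},{"linear": [-0.713,-0.133,0.58],"rot": [0,0,0.008]},{"linear": [-0.713,-0.133,0.61],"rot": [0,0,0.008]},{"linear": [-0.713,-0.133,0.615],"rot": [0,0,0.008]},{"linear": [-0.713,-0.133,0.615],"rot": [0,0,0.008]}]'

```text
t: 15.35
position: [0.5051, -0.3695, 0.067]
ee_rot: [2.49, 1.911, 0.001]
contact_force: [-0.5, 0.2, -0.8]
opening: 0.0111
gripper_force: 68.5
```

Run:
```python
from h import *
plan(([.5057,-.3702,.0626],pose(-15.2))); print(arm.sense()["ft_torque"])
```

```text
at [ 0.5051 -0.3695  0.067 ] t 15.35 F [-0.52  0.17 -0.77] open 0.0111 q6 -0.46
lin [-0.0028  0.0036  0.0222] rot [0.0005 0.0002 0.0006]
[-0.01703471 -0.00072869  0.00608474]
```

Request:
arm_command --commands '[{"linear": [0,0,0.007],"rot": [0,0,0]},{"linear": [0,0,0.014],"rot": [0,0,0]},{"linear": [0,0,0.02],"rot": [0,0,0]},{"linear": [0,0,0.022],"rot": [0,0,0]},{"linear": [0,0,0.022],"rot": [0,0,0]}]'

```text
t: 15.85
position: [0.5046, -0.3691, 0.0626]
ee_rot: [2.491, 1.911, 0.001]
contact_force: [-1.3, 1.9, 5.9]
opening: 0.0108
gripper_force: 69.4
```

Run:
```python
from h import *
plan(([.5057,-.3702,.0626],pose(-15.2))); print(arm.sense()["ft_torque"])
```

```text
at [ 0.5046 -0.3691  0.0626] t 15.85 F [-1.32  1.95  5.89] open 0.0108 q6 -0.46
lin [-0.0039  0.0065 -0.    ] rot [0.0003 0.0001 0.0006]
[0.21910352 0.2062028  0.01540176]
```

Request:
arm_command --commands '[{"linear": [0,0,0],"rot": [0,0,0]},{"linear": [0,0,0],"rot": [0,0,0]},{"linear": [0,0,0],"rot": [0,0,0]},{"linear": [0,0,-0.03],"rot": [0,0,0]},{"linear": [0,0,-0.15],"rot": [0,0,0]},{"linear": [0,0,-0.35],"rot": [0,0,0]},{"linear": [0,0,-0.6],"rot": [0,0,0]},{"linear": [0,0,-0.7],"rot": [0,0,0]},{"linear": [0,0,-0.7],"rot": [0,0,0]}]' --hand 40

```text
t: 16.75
position: [0.5059, -0.3703, 0.2072]
ee_rot: [2.484, 1.906, 0.003]
contact_force: [-0.2, -0.3, -0.8]
opening: 0.0399
gripper_force: 0.0
```

Run:
```python
from h import *
t=arm.snapshot("top");s=arm.snapshot("side")
yaw=np.radians(-12.1); c=np.array([.5985,-.0385]); B=np.array([[np.cos(yaw),-np.sin(yaw)],[np.sin(yaw),np.cos(yaw)]])
for n,S in(("side",s),("top",t)):
    C=cloud(S);z=C[...,2]
    T=C[(z>.066)&(z<.08)&(abs(C[...,0]-.505)<.05)&(abs(C[...,1]+.367)<.09)]
    r=cv2.minAreaRect((T[:,:2]*1000).astype(np.float32)); print(n,"tool",np.round(r[0],1),np.round(r[1],1),round(r[2],1))
    m=(z>.115)&(z<.14)&(np.hypot(C[...,0]-.6,C[...,1]+.04)<.06); T=C[m]
    r=cv2.minAreaRect((T[:,:2]*1000).astype(np.float32)); print("handle",np.round(r[0],1),np.round(r[1],1),round(r[2],1),np.percentile(T[:,2],[5,50,95]).round(4))
A=np.hstack([cv2.resize(s["frame"][180:420,200:480],(560,480)),cv2.resize(t["frame"][225:305,360:440],(240,240)).repeat(2,0)])
cv2.imwrite("pics/g.png",A[:,:,::-1])
plan(([.55,-.2,.23],pose(30)),([.6,-.04,.2],pose(78,0)))
```

```text
side tool [ 505.7 -369.7] [135.4  12.8] 75.0
handle [602.  -39.1] [17.4 79.1] 76.5 [0.1159 0.1226 0.1252]
top tool [ 506.2 -360.6] [123.   11.7] 74.9
handle [601.6 -35.8] [16.2 79.6] 77.8 [0.119  0.1234 0.1263]
at [ 0.5041 -0.3687  0.2011] t 16.85 F [ 0.09 -0.03 -0.85] open 0.0403 q6 -0.46
lin [ 0.8742  0.0033 -0.1448] rot [ 1.00e-04  1.00e-04 -1.25e-01]
lin [0.5678 0.6165 0.15  ] rot [ 0.      0.     -0.1333]
```

View pics/g.png

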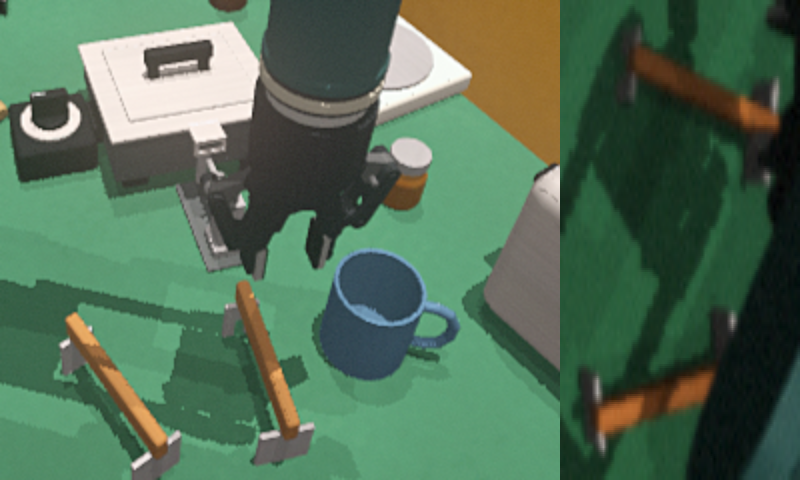

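The tool stands back in its place (side crop (265,370)), and the lid is tilted with its handle clear at (178,55). Now to the lid handle.

Request:
arm_command --commands '[{"linear": [0.874,0.003,-0.145],"rot": [0,0,-0.125]},{"linear": [0.874,0.003,-0.145],"rot": [0,0,-0.125]},{"linear": [0.874,0.003,-0.145],"rot": [0,0,-0.125]},{"linear": [0.874,0.003,-0.145],"rot": [0,0,-0.125]},{"linear": [0.874,0.003,-0.145],"rot": [0,0,-0.125]},{"linear": [0.874,0.003,-0.145],"rot": [0,0,-0.125]},{"linear": [0.874,0.003,-0.145],"rot": [0,0,-0.125]}]'

```text
t: 17.55
position: [0.5491, -0.1991, 0.227]
ee_rot: [-1.567, -2.717, 0.001]
contact_force: [0.2, 0.7, -0.7]
opening: 0.0399
gripper_force: 0.0
```

Request:
arm_command --commands '[{"linear": [0.568,0.616,0.15],"rot": [0,0,-0.133]},{"linear": [0.568,0.616,0.15],"rot": [0,0,-0.133]},{"linear": [0.568,0.616,0.15],"rot": [0,0,-0.133]},{"linear": [0.568,0.616,0.15],"rot": [0,0,-0.133]},{"linear": [0.568,0.616,0.15],"rot": [0,0,-0.133]},{"linear": [0.568,0.616,0.15],"rot": [0,0,-0.133]},{"linear": [0.568,0.616,0.15],"rot": [0,0,-0.133]}]'

```text
t: 18.25
position: [0.5991, -0.0399, 0.1978]
ee_rot: [-0.333, -3.12, -0.0]
contact_force: [0.6, -0.3, 0.0]
opening: 0.0395
gripper_force: 0.0
```

Run:
```python
from h import *
T=pose(78,5.2); g=np.array([.6016,-.038,.1145]); z=T.as_matrix()[:,2]
plan((g-.05*z,T),(g,T))
```

```text
at [ 0.5991 -0.0399  0.1978] t 18.25 F [ 0.65 -0.31  0.03] open 0.0395 q6 -1.52
lin [-0.0106  0.0344  0.1676] rot [ 0.0144 -0.0006 -0.0004]
lin [ 0.   -0.    0.25] rot [0. 0. 0.]
```

Request:
arm_command --commands '[{"linear": [-0.01,0.034,0.168],"rot": [0.0144,0,0]},{"linear": [-0.01,0.034,0.168],"rot": [0.0144,0,0]},{"linear": [-0.01,0.024,0.28],"rot": [0.0144,0,0]},{"linear": [-0.01,0.016,0.37],"rot": [0.0144,0,0]},{"linear": [-0.01,0.012,0.41],"rot": [0.0144,0,0]},{"linear": [-0.01,0.012,0.415],"rot": [0.0144,0,0]},{"linear": [-0.01,0.012,0.415],"rot": [0.0144,0,0]}]'

```text
t: 18.95
position: [0.6025, -0.0386, 0.1176]
ee_rot: [-0.332, -3.112, 0.14]
contact_force: [1.0, -0.1, 0.1]
opening: 0.0401
gripper_force: 0.0
```

Request:
arm_command --commands '[{"linear": [0,0,0],"rot": [0,0,0]},{"linear": [0,0,0],"rot": [0,0,0]},{"linear": [0,0,0],"rot": [0,0,0]},{"linear": [0,0,0],"rot": [0,0,0]},{"linear": [0,0,0],"rot": [0,0,0]}]' --hand 6 --force 50

```text
t: 19.45
position: [0.6031, -0.0382, 0.1182]
ee_rot: [-0.331, -3.114, 0.141]
contact_force: [-0.3, 0.5, 4.3]
opening: 0.0151
gripper_force: 53.1
```

```bash
python3 - <<'E'
from h import *
plan(([.6,-.04,.2],pose(78)))
E
python3 lid.py
```

```text
at [ 0.6031 -0.0382  0.1182] t 19.45 F [-0.29  0.47  4.27] open 0.0151 q6 -1.46
lin [ 0.012  -0.0489 -0.4063] rot [-0.0143  0.0004 -0.0003]
lid slopes deg [ 0.2  -4.66] z0 0.0859
at [ 0.603  -0.0382  0.1182] t 19.5 F [ 1.1  -0.87  4.5 ] open 0.015 q6 -1.46
lin [ 0.0152 -0.9583  0.1076] rot [-0.0109  0.0116  0.2497]
```

Request:
arm_command --commands '[{"linear": [0,-0.002,-0.02],"rot": [0,0,0]},{"linear": [0,-0.005,-0.06],"rot": [0,0,0]},{"linear": [0,-0.012,-0.13],"rot": [0,0,0]},{"linear": [0,-0.02,-0.22],"rot": [0,0,0]},{"linear": [0,-0.03,-0.32],"rot": [0,0,0]},{"linear": [0,-0.036,-0.4],"rot": [-0.007,0,0]},{"linear": [0,-0.036,-0.4],"rot": [-0.0143,0,0]},{"linear": [0,-0.036,-0.4],"rot": [-0.0143,0,0]}]'

```text
t: 20.3
position: [0.6023, -0.0392, 0.1986]
ee_rot: [0.334, 3.122, -0.002]
contact_force: [-0.7, -1.1, -4.0]
opening: 0.0148
gripper_force: 52.0
```

```bash
cat > lid2.py <<'E'
from h import *
s=arm.sense(); p=s["position"]; R=Ro.from_rotvec(s["ee_rot"]).as_matrix()
for n in("top","side"):
    S=arm.snapshot(n); C=cloud(S); hsv=cv2.cvtColor(S["frame"],cv2.COLOR_RGB2HSV); d=(C-p)@R   # tool frame
    m=(abs(d[...,2]-.034)<.014)&(abs(d[...,0])<.13)&(abs(d[...,1])<.14)&(hsv[...,1]<60)&(hsv[...,2]>90)
    k,l,st,_=cv2.connectedComponentsWithStats(m.astype(np.uint8)); m=l==1+st[1:,4].argmax()
    P=d[m]; A=np.c_[P[:,:2],np.ones(len(P))]; a=np.linalg.lstsq(A,P[:,2],rcond=None)[0]; r=abs(A@a-P[:,2])<.005
    a=np.linalg.lstsq(A[r],P[r,2],rcond=None)[0]; q=cv2.minAreaRect((P[r,:2]*1000).astype(np.float32))
    print(n,len(P),"slopes",np.degrees(a[:2]).round(2),"dz",a[2].round(4),"rect",np.round(q[0],1),np.round(q[1],1),round(q[2],1),"min",(P[r].min(0)*1000).round(1),"max",(P[r].max(0)*1000).round(1))
E
python3 lid2.py
python3 - <<'E'
from h import *
plan(([.56,.16,.2],pose(76)),([.4495,.369,.2],pose(69.5)))
E
```

```text
top 1194 slopes [2.78 0.43] dz 0.0288 rect [53.1 15.5] [ 82.  100.5] 87.8 min [  4.2 -27.   25.1] max [102.   58.3  37.9]
side 4382 slopes [-0.19 -0.29] dz 0.0338 rect [  1.1 -12.7] [200.4 216.1] 0.2 min [ -99.3 -120.8   28.9] max [101.2  95.5  39.4]
at [ 0.6019 -0.0384  0.197 ] t 20.4 F [ 0.75 -0.32 -2.95] open 0.0155 q6 -1.52
lin [ 0.4133  0.9255 -0.0161] rot [-0.0002 -0.0002  0.0052]
lin [0.7889 0.8803 0.    ] rot [0.     0.     0.0181]
```

Request:
arm_command --commands '[{"linear": [0.05,0.12,-0.015],"rot": [0,0,0.005]},{"linear": [0.13,0.3,-0.015],"rot": [0,0,0.005]},{"linear": [0.21,0.48,-0.015],"rot": [0,0,0.005]},{"linear": [0.29,0.66,-0.015],"rot": [0,0,0.005]},{"linear": [0.36,0.82,-0.015],"rot": [0,0,0.005]},{"linear": [0.413,0.925,-0.015],"rot": [0,0,0.005]},{"linear": [0.413,0.925,-0.015],"rot": [0,0,0.005]}]'

```text
t: 21.1
position: [0.5587, 0.1637, 0.1993]
ee_rot: [-0.372, -3.117, 0.0]
contact_force: [-0.5, -0.9, -3.4]
opening: 0.0148
gripper_force: 52.0
```

Request:
arm_command --commands '[{"linear": [0.09,0.1,0],"rot": [0,0,0.006]},{"linear": [0.21,0.24,0],"rot": [0,0,0.012]},{"linear": [0.34,0.38,0],"rot": [0,0,0.018]},{"linear": [0.47,0.52,0],"rot": [0,0,0.018]},{"linear": [0.6,0.66,0],"rot": [0,0,0.018]},{"linear": [0.72,0.8,0],"rot": [0,0,0.018]},{"linear": [0.789,0.88,0],"rot": [0,0,0.018]},{"linear": [0.789,0.88,0],"rot": [0,0,0.018]},{"linear": [0.789,0.88,0],"rot": [0,0,0.018]}]'

```text
t: 22.0
position: [0.4495, 0.3685, 0.1994]
ee_rot: [0.555, 3.092, -0.004]
contact_force: [1.3, 0.2, -4.4]
opening: 0.0149
gripper_force: 52.0
```

```bash
python3 lid2.py
python3 - <<'E'
from h import *
S=load("side"); C=cloud(S); u,v=np.meshgrid(range(560),range(420))
m=(abs(C[...,2]-.03)<.004)&(np.hypot(C[...,0]-.45,C[...,1]-.37)<.12)
q=cv2.minAreaRect((C[m][:,:2]*1000).astype(np.float32)); print("rack side",q)
T=pose(69.5); X=T.as_matrix()
t=np.array([.4495,.3685,.1])-.001*X[:,0]
plan((t,T),([t[0],t[1],.0778],T))
E
```

```text
top 3352 slopes [-1.07 -0.43] dz 0.032 rect [-33.7 -12. ] [128.3 214.1] 0.1 min [ -97.9 -119.    27.5] max [30.6 94.9 38.8]
side 2221 slopes [-0.21 -0.39] dz 0.0326 rect [ -0.2 -15.1] [199.2 219.5] 0.4 min [-100.2 -124.7   28.2] max [99.2 94.6 38.7]
rack side ((450.5616760253906, 365.382080078125), (154.7645721435547, 155.28512573242188), 70.23224639892578)
at [0.4501 0.3678 0.1997] t 22.1 F [ 0.21  0.38 -3.49] open 0.015 q6 -0.63
lin [-0.0008  0.0032  0.4983] rot [-0.0003  0.0001  0.0001]
lin [0.    0.    0.111] rot [0. 0. 0.]
```

Request:
arm_command --commands '[{"linear": [0,0,0.1],"rot": [0,0,0]},{"linear": [0,0,0.25],"rot": [0,0,0]},{"linear": [0,0,0.4],"rot": [0,0,0]},{"linear": [0,0,0.5],"rot": [0,0,0]},{"linear": [0,0,0.55],"rot": [0,0,0]},{"linear": [0,0,0.57],"rot": [0,0,0]},{"linear": [0,0,0.58],"rot": [0,0,0]},{"linear": [0,0,0.58],"rot": [0,0,0]}]'

```text
t: 22.9
position: [0.4504, 0.3691, 0.0853]
ee_rot: [0.557, 3.09, 0.002]
contact_force: [0.8, 0.7, -2.3]
opening: 0.015
gripper_force: 52.0
```

Request:
arm_command --commands '[{"linear": [0,0,0.005],"rot": [0,0,0]},{"linear": [0,0,0.01],"rot": [0,0,0]},{"linear": [0,0,0.015],"rot": [0,0,0]},{"linear": [0,0,0.02],"rot": [0,0,0]},{"linear": [0,0,0.02],"rot": [0,0,0]}]'

```text
t: 23.4
position: [0.4494, 0.3688, 0.0799]
ee_rot: [-0.556, -3.092, 0.001]
contact_force: [-0.6, 0.5, -3.1]
opening: 0.0149
gripper_force: 52.0
```

Run:
```python
from h import *
plan(([.4495,.3685,.0778],pose(69.5))); print(arm.sense()["ft_torque"])
```

```text
at [0.4494 0.3688 0.0799] t 23.4 F [-0.6   0.5  -3.14] open 0.0149 q6 -0.62
lin [-0.0011 -0.0014  0.0105] rot [-0.0001 -0.      0.0003]
[-0.03353883 -0.00545778 -0.00349474]
```

Request:
arm_command --commands '[{"linear": [0,0,0.003],"rot": [0,0,0]},{"linear": [0,0,0.006],"rot": [0,0,0]},{"linear": [0,0,0.008],"rot": [0,0,0]},{"linear": [0,0,0.008],"rot": [0,0,0]}]'

```text
t: 23.8
position: [0.4495, 0.3689, 0.0787]
ee_rot: [0.556, 3.092, -0.001]
contact_force: [-0.5, 0.5, -2.7]
opening: 0.0151
gripper_force: 52.2
```

Request:
arm_command --commands '[{"linear": [0,0,0.003],"rot": [0,0,0]},{"linear": [0,0,0.005],"rot": [0,0,0]},{"linear": [0,0,0.005],"rot": [0,0,0]}]'

```text
t: 24.1
position: [0.4496, 0.369, 0.0786]
ee_rot: [0.556, 3.091, -0.0]
contact_force: [-3.4, -1.5, 6.0]
opening: 0.015
gripper_force: 53.2
```

Request:
arm_command --commands '[{"linear": [0,0,0.003],"rot": [0,0,0]},{"linear": [0,0,0.005],"rot": [0,0,0]},{"linear": [0,0,0.005],"rot": [0,0,0]}]'

```text
t: 24.4
position: [0.4496, 0.369, 0.0786]
ee_rot: [0.556, 3.091, 0.0]
contact_force: [-5.5, -3.6, 9.4]
opening: 0.0153
gripper_force: 53.8
```

Request:
arm_command --commands '[{"linear": [0,0,-0.005],"rot": [0,0,0]},{"linear": [0,0,-0.007],"rot": [0,0,0]}]'

```text
t: 24.6
position: [0.4496, 0.369, 0.0786]
ee_rot: [0.556, 3.091, 0.0]
contact_force: [-3.0, -2.6, 4.6]
opening: 0.0147
gripper_force: 53.1
```

Request:
arm_command --commands '[{"linear": [0,0,0],"rot": [0,0,0]},{"linear": [0,0,0],"rot": [0,0,0]},{"linear": [0,0,0],"rot": [0,0,0]},{"linear": [0,0,-0.05],"rot": [0,0,0]},{"linear": [0,0,-0.2],"rot": [0,0,0]},{"linear": [0,0,-0.45],"rot": [0,0,0]},{"linear": [0,0,-0.7],"rot": [0,0,0]},{"linear": [0,0,-0.7],"rot": [0,0,0]}]' --hand 40

```text
t: 25.4
position: [0.4529, 0.3712, 0.2288]
ee_rot: [0.554, 3.078, 0.02]
contact_force: [0.2, -0.0, 0.8]
opening: 0.0399
gripper_force: 0.0
```

Run:
```python
from h import *
t=arm.snapshot("top");s=arm.snapshot("side")
cv2.imwrite("pics/h.png",np.vstack([t["frame"][60:320],s["frame"][100:]])[:,:,::-1])
for n,S in(("top",t),("side",s)):
    C=cloud(S);z=C[...,2]; hsv=cv2.cvtColor(S["frame"],cv2.COLOR_RGB2HSV)
    m=(abs(z-.044)<.008)&(np.hypot(C[...,0]-.45,C[...,1]-.37)<.14)&(hsv[...,1]<60)&(hsv[...,2]>90); P=C[m]
    q=cv2.minAreaRect((P[:,:2]*1000).astype(np.float32)); a=np.linalg.lstsq(np.c_[P[:,:2],np.ones(len(P))],P[:,2],rcond=None)[0]
    m=(z>.065)&(z<.1)&(np.hypot(C[...,0]-.45,C[...,1]-.37)<.06); print(n,q,np.degrees(a[:2]).round(2),"handle",C[m].mean(0).round(4))
print(arm.sense()["t"],arm.sense()["position"])
```

```text
top ((443.664306640625, 358.90264892578125), (215.14620971679688, 200.45433044433594), 69.69568634033203) [0.04 0.07] handle [0.4479 0.3673 0.0814]
side ((444.6820068359375, 358.2611389160156), (220.47720336914062, 198.86122131347656), 69.9149398803711) [0.1  0.15] handle [0.4478 0.3627 0.0776]
25.5 [0.45053542 0.36960022 0.22107248]
```

View pics/h.png

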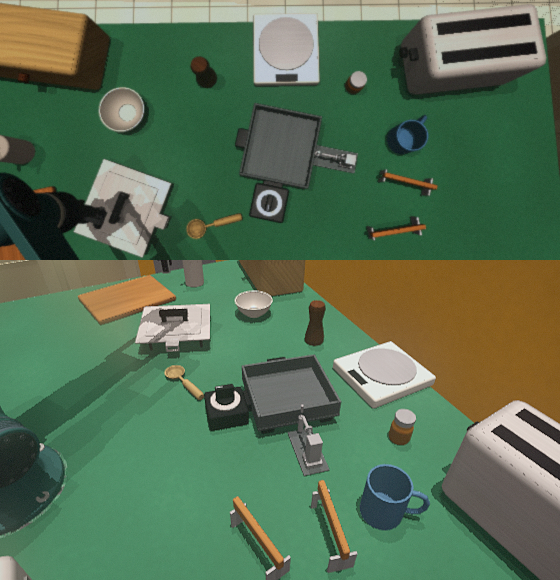

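The picture shows the lid level and right way up on the rack (top (127,207), side (174,327)). The pan is open, both tools are standing and nothing else has moved. Handing in.

```bash
python3 -c "
from plant import arm
print(arm.sign_off())"
```

```text
the job is handed in; nothing more can be done
None
```

I handed the job in at about 25.5 s: the timer is at zero, the lid was released with the fork, the fork tool is standing back in its place, and the lid sits level and right way up in the middle of the rack.

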